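# Lever open the battery box

### The job

Use the flat pry blade to lever up the hinged cover of the grey battery box at the notch in its front edge, and swing the cover back with the blade until it stays open past upright; do not touch the cover with the gripper. Then lay the blade flat inside the steel tray and let go, leaving the other things on the worktop alone.

Things in the scene. Friction and masses are not known exactly. Their poses are not given: they have to be found in the camera images.
- case: grey plastic battery box, fixed to the worktop: 110 (x, front to back) x 120 (y) x 34 high without its cover, 40 with it. Origin at the centre of its underside; its x axis points from the notched front to the hinge at the back, z up. It is a hollow well with walls 5 thick; two dark cells lie in it, reaching 24 above the worktop. Side walls carry two short sockets on the -y side (6 long). The cover lies on top, flush with the walls all round.
- notch (a point): middle of the pry notch, on the outer face of the front wall (case x = -55 mm), 29 mm above the worktop. The notch is a gap in the top of the front wall, 42 wide and 10 high: its sill is 24 mm above the worktop and its top is the underside of the cover, at 34.5 mm. It opens straight into the hollow inside.
- hinge (a point): middle of the hinge axis at the top of the rear wall (case x = +55 mm, height 34 mm); the axis runs along the case's y.
- cover (a joint): angle of the cover, a plain grey ribbed plate 110 (hinge to front edge) x 120 x 6 mm, 80 g: 0 closed (level), grows as the front edge rises, 1.57 upright, stop at 1.9 leaning back. The hinge is stiff by friction (0.06 N m): the cover stays where it is left. Lifting it at the front edge takes about 1 N.
- cover_edge (a point): middle of the cover's front edge, at the level of its underside (moves with the cover, 110 mm from the hinge axis).
- blade: flat pry blade, 154 mm long, 60 g, loose: a light wooden handle 84 long x 18 wide x 14 high and, ahead of it, a flat steel blade 70 long x 12 wide x 2.4 thick at half the handle's height. Origin at the centre of the handle's underside; x points along the tool to the tip, z up as it lies. It starts lying flat on the worktop, tip pointing roughly away from the robot.
- blade_tip (a point): end of the steel blade, 112 mm ahead of the blade's origin and 7 mm above its underside.
- blade_butt (a point): rear end of the handle, 42 mm behind the blade's origin and 7 mm above its underside.
- tray: shallow steel instrument tray, fixed, 200 (its x) x 120 (its y) outside, walls 3 thick, rim 12 mm high, floor 3 mm thick. Origin at the centre of its underside. Tray and blade stand one on the left and one on the right of the box, either way round.
- hole_punch: two-hole punch with black lever, 73 x 120 x 58 (mm); a bystander. Origin at the centre of its underside.
- coverslip_box: small white cover-slip box, 31 x 31 x 19 (mm); a bystander. Origin at the centre of its underside.
- jar: small clear specimen jar, 44 across, 56 high (mm); a bystander. Origin at the centre of its underside.
- eraser: eraser in a sleeve, 21 x 44 x 12 (mm); a bystander. Origin at the centre of its underside.
- pencil: dark green pencil, 136 long, 7 thick (mm); a bystander. Origin at the centre of its underside.
- petri_dish: petri dish, 61 across, 15 high (mm); a bystander. Origin at the centre of its underside.
- spare_cell: spare AA cell lying on its side, 15 x 50 x 15 (mm); a bystander. Origin at the centre of its underside.
Not all that is in view belongs to the job. There is more than one size of the blade; the job needs the larger.

How it is judged:
On the way, in this order (a step that is already met when the one before it is completed fails the run):
1. the cover is levered up at least 0.25 rad by the blade (value of joint cover above 0.25 rad and contact force between blade and cover above 0.1 N), for 0.1 s.
2. the cover stands past upright (1.57 rad) (value of joint cover above 1.57 rad), for 0.2 s.
At the end, for the whole second after the job is handed in: The cover stays open past upright (over 1.55 rad). The blade lies at rest in the tray: both its ends are within the tray's 200 x 120 mm outline and less than 18 mm above the tray's underside (value of joint cover above 1.55 rad and x of blade_tip in the frame of tray between -0.1 and 0.1 m and y of blade_tip in the frame of tray between -0.06 and 0.06 m and z of each of blade_tip, blade_butt in the frame of tray below 0.018 m and x of blade_butt in the frame of tray between -0.1 and 0.1 m and y of blade_butt in the frame of tray between -0.06 and 0.06 m and linear speed of blade below 0.02 m/s); the robot touches nothing.
It fails at once if the gripper or arm touches the cover (contact force between any of the fingers, the arm and cover above 0.5 N).
It fails at once if a bystander is moved more than 30 mm (distance of any of hole_punch, coverslip_box, jar, eraser, pencil, petri_dish, spare_cell from where it was at the start of the episode above 0.03 m).
It also fails if it takes over 54 s, if anything falls off the work surface, if the arm or the gripper's body presses on something with over 40 N, if the wrist force passes 120 N, or if a joint passes its speed limit or range.

### The arm

A 6-joint arm with a two-finger parallel gripper is mounted at the origin on a cart in front of the work surface, level with it; the furniture and walls round the work are solid. World frame = base frame: x ahead of the robot, y to its left, z up, the work surface at z = 0. Lengths are in m, angles in rad, forces in N, time in s.
With the tool pointing down it reaches from about 0.375 to 0.925 m from the base axis. Payload 5.7 kg.
Tool frame: the origin (TCP) lies midway between the tips of the shut fingers; the grasp point (between the pads) lies 19 mm behind it; z points along the fingers, y is the line along which they close (so a half turn about z gives the same grasp; the last joint's range is limited). The gripper opens to 88 mm and grips with 3 to 60 N. Pads are 20 mm wide; open, the fingers measure 115 mm over their backs; the gripper's body (75 mm by 178 mm) begins 61 mm behind the grasp point.
Start: joints at [1.201, 0.359, 1.51, -0, 1.272, -0.115], TCP at [0.151, 0.581, 0.198] pointing down, gripper open.
Joint ranges: [-2.97, 2.97], [-1.01, 2.36], [0.21, 2.38], [-0.96, 4.11], [0.2, 2.71], [-2.98, 2.98]. Speed limits (rad/s): [2.39, 2.39, 3.14, 3.14, 3.14, 3.14].

### API

Orientations are given as a unit quaternion [x, y, z, w].
In Python, from bench import move_ptp, servo_line, goto_joints, move_gripper, sleep, inverse_kinematics, capture, PlanningError, close_job, spot_in, silhouettes, current_clock, current_joint_pos, current_qvel, current_joint_torque, current_position, current_orientation, current_force, current_torque, current_finger_gap, current_grip_force gives the robot as it stands. Calls block until the motion is done:
- move_ptp(position, orientation): joint-space move of the TCP to a pose.
- servo_line(position, orientation=None, rate=0.15, contact_N=None): straight line of the TCP; orientation=None keeps the orientation; rate is the mean speed in m/s. With contact_N (N) it stops when the force on the tool has changed by that much, and returns True; else False.
- goto_joints(angles): joint-space move.
- move_gripper(opening): finger opening in m; the grip force is fixed at half the most; returns when the fingers have stopped.
- sleep(seconds).
- inverse_kinematics(position, orientation): joint angles nearest the present ones, or None.
- capture(name): name is "side" or "top" or "wrist"; returns a dict with "image" (384x512x3 uint8, blue, green, red), "range_z" (384x512 float32, m along the optical axis (not along the pixel's ray), 0 where there is no reading), "intrinsics" (3x3 intrinsics, pixels), "R" (3x3) and "t" (3): a world point X has camera coordinates R X + t. Camera axes: x right, y down, z forward; pixel columns grow to the right and rows downward; lengths in m; the calibration is good to about 2 mm. A picture is of the moment at which its call begins.
A pose or a line that the arm cannot do raises PlanningError and nothing moves.
- close_job(): hands the job in; it is judged then, once.
Trained networks look in the newest picture that a camera, given by its name, has taken for a name from the list of things; names that differ only in an ending like _2 or _b are one class to them, and where a whole thing is asked for, a point or a joint stands for the part that bears it (a point fixed in the world has none). Each returns a list of dicts, best first, with "conf" (0 to 1); they miss things now and then, are a little off and sometimes report something else, mostly with a low value. They report only what shows in the picture. A call takes as long as a camera call. They do not tell look-alikes from the thing itself.
- spot_in(camera, query): "xy" ([column, row] in pixels, amid what is visible of it).
- silhouettes(camera, query): "region" (384x512 bool, what is visible of it) and "xy" ([column, row] in pixels, amid what is visible of it).
Readings, each from a call of its own:
- current_clock(): time.
- current_joint_pos(): joint angles.
- current_qvel(): joint speeds.
- current_joint_torque(): joint torques, N m.
- current_position(): TCP position.
- current_orientation(): TCP orientation.
- current_force(): force on the tool from outside, world axes, zero at the start.
- current_torque(): the same for the moment, N m.
- current_finger_gap(): finger opening in m.
- current_grip_force(): force on a finger pad.
Only numpy, scipy, OpenCV 4.12 (cv2) and the standard library are available. Lean on these libraries where they do the work, as an engineer would, in place of code of your own. Each camera call takes 0.05 s, during which the arm holds its last target. There are 200 camera calls.

## Working session

There is one attempt and no reset: what is moved stays moved. The work goes in short steps, each a Python script; the robot and the scene stay as the last script left them, time stands still between calls to the robot, and variables do not carry over. Pictures are saved under pics/ and viewed, at most 10 in all, crops included, and the job is handed in when it is done.

```bash
mkdir -p pics; cat > h.py <<'E'
from bench import *
import numpy as np, cv2
from scipy.spatial.transform import Rotation as Rot
def cloud(c):
    K=c["intrinsics"];z=c["range_z"];v,u=np.indices(z.shape)
    P=np.stack([(u-K[0,2])/K[0,0]*z,(v-K[1,2])/K[1,1]*z,z],-1)
    return (P-c["t"])@c["R"]
E
python3 - <<'E'
from h import *
for n in ("top","side"):
    c=capture(n); cv2.imwrite(f"pics/{n}0.png",c["image"]); P=cloud(c)
    print(n,"cam",-c["R"].T@c["t"])
    for q in ("case","blade","tray","hole_punch","coverslip_box","jar","eraser","pencil","petri_dish","spare_cell"):
        for s in silhouettes(n,q)[:3]:
            if s["conf"]<.3: continue
            m=s["region"]&(c["range_z"]>0); p=P[m]
            if len(p)<5: continue
            r=cv2.minAreaRect((p[:,:2]*1000).astype(np.float32))
            print(q,round(s["conf"],2),np.round(s["xy"]),"rect",np.round(r[0]),np.round(r[1]),round(r[2],1),"z",np.round(np.percentile(p[:,2],[5,50,95]),3))
print(current_clock())
E
```

```text
top cam [0.42312393 0.09985945 1.46002408]
case 0.91 [266. 158.] rect [617.  47.] [129. 123.] 77.9 z [0.025 0.041 0.046]
blade 0.81 [195. 198.] rect [494. 263.] [ 22. 151.] 75.2 z [0.001 0.012 0.019]
tray 0.84 [362. 216.] rect [ 438. -259.] [129. 201.] 83.6 z [-0.001  0.004  0.012]
tray 0.56 [135. 147.] rect [630. 437.] [42. 38.] 52.3 z [0.029 0.056 0.062]
hole_punch 0.83 [186. 132.] rect [679. 278.] [ 70. 119.] 11.0 z [0.007 0.051 0.06 ]
coverslip_box 0.7 [192. 199.] rect [495. 262.] [ 18. 151.] 76.8 z [0.005 0.013 0.019]
coverslip_box 0.44 [212. 139.] rect [662. 198.] [36. 32.] 9.8 z [0.002 0.02  0.025]
jar 0.49 [133. 151.] rect [629. 436.] [40. 41.] 57.9 z [0.018 0.056 0.061]
pencil 0.67 [120. 173.] rect [564. 470.] [ 10. 105.] 18.3 z [-0.002  0.006  0.012]
petri_dish 0.83 [385. 152.] rect [ 611. -292.] [ 60. 149.] 29.1 z [0.002 0.015 0.02 ]
spare_cell 0.66 [234. 116.] rect [740. 138.] [14. 49.] 66.0 z [0.01  0.015 0.021]
side cam [0.51631652 0.78022162 1.33586632]
case 0.66 [221. 184.] rect [615.  49.] [123. 118.] 77.5 z [0.019 0.04  0.045]
case 0.64 [212. 302.] rect [629. 439.] 
[... 489 characters left out ...]
00.] [26. 28.] 2.7 z [0.015 0.019 0.025]
jar 0.56 [212. 301.] rect [629. 439.] [42. 41.] 86.6 z [0.013 0.055 0.061]
eraser 0.55 [293. 208.] rect [379. 127.] [43. 23.] 15.8 z [0.005 0.012 0.016]
pencil 0.72 [180. 218.] rect [737. 135.] [23. 46.] 70.9 z [-0.002  0.013  0.018]
pencil 0.5 [233. 308.] rect [563. 469.] [ 12. 117.] 16.8 z [-0.002  0.005  0.011]
petri_dish 0.71 [271. 113.] rect [ 439. -257.] [129. 205.] 83.3 z [-0.001  0.004  0.012]
petri_dish 0.43 [210. 301.] rect [629. 439.] [39. 40.] 25.0 z [0.025 0.056 0.061]
spare_cell 0.58 [260. 250.] rect [494. 258.] [ 27. 146.] 72.1 z [-0.     0.011  0.018]
spare_cell 0.37 [183. 213.] rect [740. 140.] [13. 48.] 69.6 z [0.009 0.014 0.019]
1.1
```

View pics/top0.png

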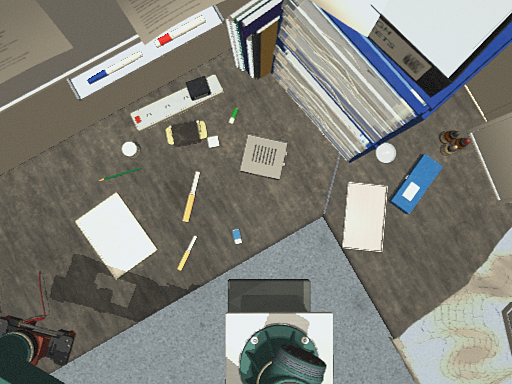

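View pics/side0.png

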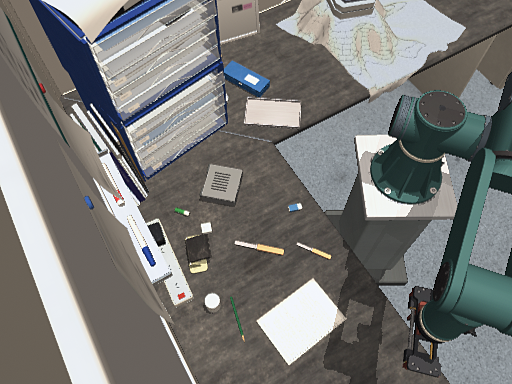

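The top view shows the box at about px (266,158) and the large blade at (192,198), with its yellow handle towards the robot. The small blade is at (187,252) and the tray at (364,216). The side view agrees. Next I'll refine the fits and check the IK for all waypoints.

```bash
cat > plan.py <<'E'
from h import *
def down(yaw,flip=0):
    x=np.array([np.cos(yaw),np.sin(yaw),0])*(-1 if flip else 1); z=np.array([0,0,-1.]); y=np.cross(z,x)
    return Rot.from_matrix(np.stack([x,y,z],1)).as_quat()
def d(yaw): return np.array([np.cos(yaw),np.sin(yaw),0])
E
python3 - <<'E'
from plan import *
acc=[]
for n in ("top","side"):
    c=capture(n);P=cloud(c);X=P[...,:2]*1000;Z=P[...,2]
    near=lambda x,y,r:np.hypot(X[...,0]-x,X[...,1]-y)<r
    m=near(616,48,95)&(Z>.034)&(Z<.055); r=cv2.minAreaRect(X[m].astype(np.float32)); print(n,"cover",r,np.median(Z[m]))
    s=[s for s in silhouettes(n,"blade") if abs(X[int(s["xy"][1]),int(s["xy"][0]),1]-262)<30 and X[int(s["xy"][1]),int(s["xy"][0]),0]>430]
    if s:
        m=s[0]["region"]&(c["range_z"]>0)&near(495,262,95)
        p=X[m]; mu=p.mean(0); l=cv2.fitLine(p.astype(np.float32),cv2.DIST_HUBER,0,.01,.01).ravel(); v=l[:2]*np.sign(l[0])
        t=(p-l[2:])@v; print("blade yaw",np.arctan2(v[1],v[0]),"pt",l[2:],"t",np.percentile(t,[0.5,99.5]),"butt",l[2:]+v*t.min(),"tip",l[2:]+v*t.max())
        w=c["image"][m].astype(float); yel=w[:,2]-w[:,0]>80; print("yellow t",np.percentile(t[yel],[1,99]), "handle mid",l[2:]+v*np.mean(np.percentile(t[yel],[1,99])))
    m=near(437,-259,125)&(Z>.001)&(Z<.02)
    s=[s for s in silhouettes(n,"tray") if s["conf"]>.6]
    if s: print("tray",cv2.minAreaRect(X[s[0]["region"]&m].astype(np.float32)))
E
python3 - <<'E'
from plan import *
for nm,p,yaw in (("blade",[.46,.27,.003],-.23),("ins0",[.41,.09,.03],-.21),("ins",[.48,.08,.03],-.21),("up",[.56,.06,.12],-.21),("tray",[.4,-.25,.006],-.11)):
    for f in (0,1):
        q=inverse_kinematics(p,down(yaw,f)); print(nm,f,None if q is None else np.round(q,2))
E
```

```text
top cover ((614.8447265625, 48.019805908203125), (119.95323181152344, 116.31426239013672), 77.8018569946289) 0.04146648205781798
blade yaw -0.23535606 pt [493.71405 261.62103] t [-74.0617733   77.64992401] butt [420.64319414 279.14343902] tip [570.82806396 243.12907641]
yellow t [-74.02879297   6.71498568] handle mid [460.98502165 269.4694605 ]
tray ((436.80096435546875, -256.6236267089844), (121.71260833740234, 200.2506561279297), 84.18950653076172)
side cover ((614.2194213867188, 47.279388427734375), (124.27616882324219, 115.19700622558594), 77.15743255615234) 0.04106982605841969
blade yaw -0.24799664 pt [489.7561  264.00284] t [-70.024021   79.4987337] butt [420.82198133 281.45757946] tip [568.44683179 244.07763617]
yellow t [-69.53371707  11.30563332] handle mid [461.53277291 271.14923994]
tray ((437.6418151855469, -256.875), (128.07716369628906, 197.03024291992188), 85.56489562988281)
blade 0 [ 0.4   0.52  1.84 -0.    0.78  2.2 ]
blade 1 [ 0.4   0.52  1.84 -0.    0.78 -0.94]
ins0 0 [ 0.05  0.36  2.07 -0.    0.71  1.83]
ins0 1 [ 0.05  0.36  2.07 -0.    0.71 -1.31]
ins 0 [ 0.02  0.43  1.93 -0.    0.78  1.8 ]
ins 1 [ 0.02  0.43  1.93 -0.    0.78 -1.34]
up 0 [-0.02  0.39  1.68 -0.    1.07  1.76]
up 1 [-0.02  0.39  1.68 -0.    1.07 -1.38]
tray 0 [-0.71  0.46  1.98 -0.    0.71  0.98]
tray 1 [-0.71  0.46  1.98 -0.    0.71 -2.17]
```

```bash
python3 - <<'E'
from plan import *
yb=-.24; g=np.array([.4615,.2702,0])-.010*d(yb); q=down(yb,1)
move_gripper(.05)
move_ptp(g+[0,0,.10],q); servo_line(g+[0,0,.003],q,rate=.08)
print(current_position()); move_gripper(0); print("gap",current_finger_gap(),current_grip_force())
servo_line(g+[0,0,.14],q,rate=.15)
yc=-.218; C=np.array([.6145,.0476,0]); qc=down(yc,1)
# tip is 122 mm ahead of TCP, blade mid at TCP z +4mm
tip=lambda cx,z: C+d(yc)*(cx-.122)+[0,0,z-.004]
move_ptp(tip(-.085,.12),qc); servo_line(tip(-.085,.029),qc,rate=.1)
print(current_position(),current_clock())
for n in("side","wrist"):
    c=capture(n)
    im=c["image"]
    if n=="side": im=cv2.resize(im[130:290,150:350],None,fx=3.5,fy=3.5,interpolation=cv2.INTER_CUBIC)
    cv2.imwrite(f"pics/{n}1.png",im)
    P=cloud(c); L=(P-C)@np.stack([d(yc),[-d(yc)[1],d(yc)[0],0],[0,0,1]],1)
    m=(L[...,0]<-.058)&(L[...,0]>-.13)&(abs(L[...,1])<.03)&(L[...,2]>.015)&(L[...,2]<.06)&(c["range_z"]>0)
    if m.sum(): print(n,"blade pts",m.sum(),"max x",L[m][:,0].max(),"y,z near tip",np.median(L[m&(L[...,0]>-.12)],0))
E
```

```text
[0.45218731 0.27278259 0.00345523]
gap 0.0006743135781133708 0.0
[0.41290675 0.09256987 0.02532747] 8.8917
```

```bash
python3 - <<'E'
from plan import *
print(current_position(),Rot.from_quat(current_orientation()).as_matrix().round(2),current_finger_gap())
c=capture("side"); cv2.imwrite("pics/side2.png",cv2.resize(c["image"][130:330,150:400],None,fx=3,fy=3,interpolation=cv2.INTER_CUBIC))
P=cloud(c);X=P[...,:2]*1000
for s in silhouettes("side","blade"):
    m=s["region"]&(c["range_z"]>0); r=cv2.minAreaRect(X[m].astype(np.float32)); print(s["conf"],s["xy"],r,np.percentile(P[m][:,2],[5,50,95]))
E
```

```text
[0.41300921 0.09247925 0.02551873] [[-0.98  0.22  0.  ]
 [ 0.22  0.98  0.  ]
 [-0.    0.   -1.  ]] 0.0007035516953601095
0.79 [261.0, 245.8] ((494.108642578125, 259.818603515625), (25.123891830444336, 145.86892700195312), 77.97893524169922) [0.00346058 0.0121131  0.01817417]
0.65 [211.8, 301.0] ((629.2471923828125, 438.46649169921875), (39.64533615112305, 42.55175018310547), 3.859086275100708) [0.02353341 0.05539268 0.05960051]
0.18 [220.0, 187.3] ((614.1920166015625, 36.601531982421875), (149.57754516601562, 120.21502685546875), 77.95256042480469) [0.01449615 0.04045785 0.04543336]
```

View pics/side2.png

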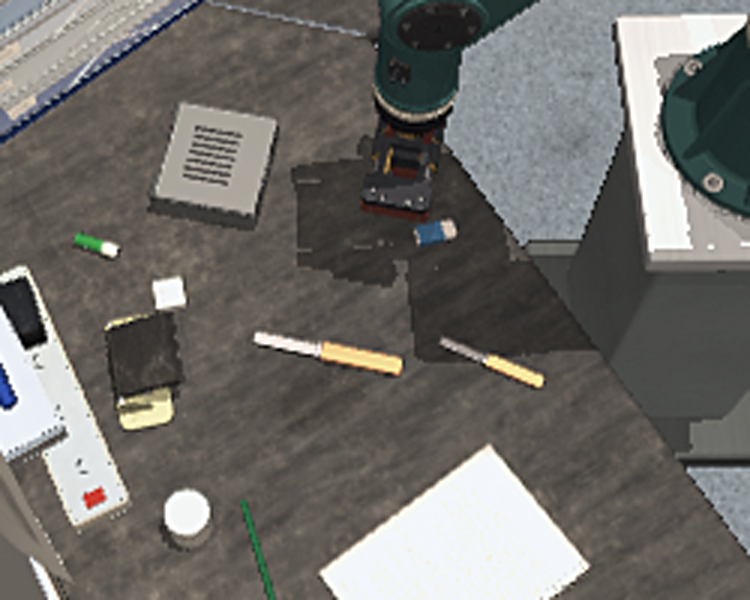

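View pics/wrist1.png

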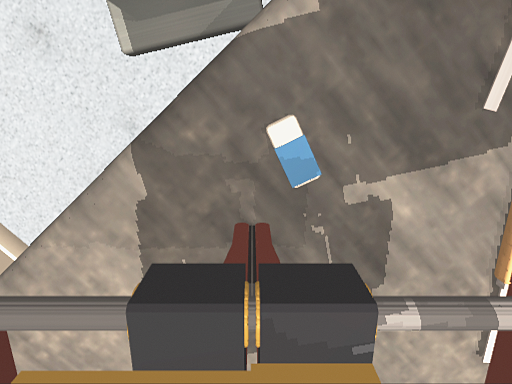

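The blade is still where it started, at px (328,352) in the enlarged side view, so the fingers closed without holding it. I'll go back and look before closing again.

```bash
python3 - <<'E'
from plan import *
yb=-.24; g=np.array([.4615,.2702,0])-.010*d(yb); q=down(yb,1)
servo_line(np.array(current_position())+[0,0,.1],rate=.2)
move_gripper(.05); print("gap",current_finger_gap())
move_ptp(g+[0,0,.08],q); 
c=capture("wrist"); cv2.imwrite("pics/wrist3.png",c["image"])
P=cloud(c); m=(P[...,2]>.008)&(P[...,2]<.025)&(np.hypot(P[...,0]-.46,P[...,1]-.27)<.1)&(c["range_z"]>0)
w=c["image"].astype(float); y=m&(w[...,2]-w[...,0]>60)
print(y.sum(),cv2.minAreaRect((P[y][:,:2]*1000).astype(np.float32)),np.percentile(P[y][:,2],[5,50,95]))
T=np.r_[g[:2],.08+.0]; print("TCP",current_position(),"cam",-c["R"].T@c["t"])
p=c["R"]@np.array([*g[:2],.01])+c["t"]; p=c["intrinsics"]@p; print("g px",p[:2]/p[2])
print(current_clock())
E
```

```text
gap 0.04994643002764617
1992 ((459.6807556152344, 270.8743591308594), (16.93319320678711, 81.91744995117188), 76.843505859375) [0.0126354  0.01406897 0.01525117]
TCP [0.45138389 0.27124119 0.08016455] cam [0.37889422 0.28939108 0.26654158]
g px [253.49925503 194.10642401]
11.475
```

View pics/wrist3.png

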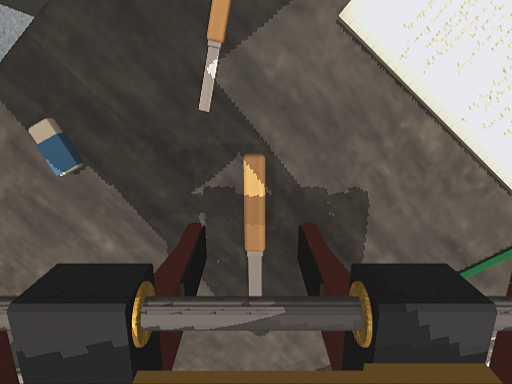

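Wrist view: the handle sits centred between the fingers (px 254,200), so the aim is right. I'll go lower and close in stages.

```bash
python3 - <<'E'
from plan import *
yb=-.234; g=np.array([.4600,.2707,0])-.010*d(yb); q=down(yb,1)
move_ptp(g+[0,0,.03],q)
print(servo_line(g+[0,0,.0015],q,rate=.05,contact_N=4),current_position(),current_force())
for o in (.024,.017,.012,0):
    move_gripper(o); print(o,current_finger_gap(),current_grip_force(),current_position()[2],current_force())
    if o==.012 and current_finger_gap()<.0145: break
    sleep(.1)
c=capture("wrist"); cv2.imwrite("pics/wrist4.png",c["image"])
print(current_clock())
E
```

```text
False [0.4501882  0.27303834 0.00135459] [-1.47899797  0.05483805  0.25541449]
0.024 0.023937868993078065 0.0 0.00152657771218781 [ 0.01909016 -0.61704989  0.69309656]
0.017 0.016843422056699774 0.0 0.00149826071890434 [ 0.01819912  0.53503837 -0.37580507]
0.012 0.011853399211690962 0.0 0.0015025793858580022 [ 0.51525888 -0.06770751  0.78555985]
14.05
```

View pics/wrist4.png

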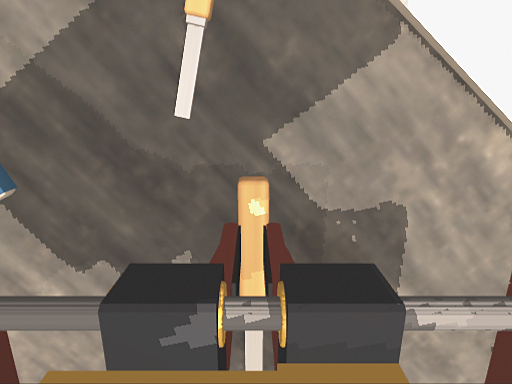

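Wrist view: the handle (px 253,235) is between the fingers, and they look as if they touch it, but no force is reported. I'll keep closing in small steps.

```bash
python3 - <<'E'
from plan import *
ims=[]
for o in (.009,.006,.003):
    move_gripper(o); sleep(.1); print(o,current_finger_gap(),current_grip_force(),np.round(current_position(),4))
    c=capture("wrist"); ims.append(c["image"][150:350,150:360])
    P=cloud(c); w=c["image"].astype(float); m=(w[...,2]-w[...,0]>60)&(P[...,2]<.04)&(np.hypot(P[...,0]-.46,P[...,1]-.27)<.06)&(c["range_z"]>0)
    print("handle z",np.percentile(P[m][:,2],[10,50,90]),cv2.minAreaRect((P[m][:,:2]*1000).astype(np.float32)))
cv2.imwrite("pics/steps.png",np.hstack(ims))
E
```

```text
0.009 0.009011480433102721 0.0 [0.4503 0.273  0.0015]
handle z [0.01286208 0.01410916 0.01498216] ((455.1846618652344, 272.25250244140625), (17.450002670288086, 73.09402465820312), 76.67977905273438)
0.006 0.00639079966443013 0.0 [0.4503 0.273  0.0015]
handle z [0.01267985 0.0140664  0.01494683] ((455.09637451171875, 272.2290344238281), (17.431049346923828, 72.79633331298828), 76.4787826538086)
0.003 0.0032009670554123573 0.0 [0.4503 0.273  0.0015]
handle z [0.01231328 0.01402236 0.01489795] ((454.92169189453125, 272.3734436035156), (17.497220993041992, 72.37965393066406), 76.94174194335938)
```

View pics/steps.png

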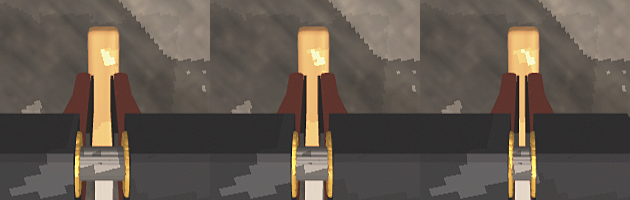

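The fingers are closing above the handle, so the real tips sit higher than the reported TCP. I'll measure their height from the wrist depth image.

```bash
python3 - <<'E'
from plan import *
c=capture("wrist");P=cloud(c);w=c["image"].astype(float)
tcp=np.array(current_position());R=Rot.from_quat(current_orientation()).as_matrix()
L=(P-tcp)@R
red=(w[...,2]>1.6*w[...,1])&(w[...,2]<140)&(w[...,2]>40)&(c["range_z"]>0)&(np.indices(red.shape)[0]<262 if False else True)
v,u=np.indices(red.shape); red&=(v<265)&(v>200)&(abs(u-253)<60)
for r in range(205,265,8):
    k=red&(v//8==r//8)
    if k.sum(): print(r,k.sum(),"tool xyz median",np.median(L[k],0).round(4),"min world z",P[k][:,2].min().round(4))
b=(w.max(-1)<40)&(v<265)&(v>215)&(abs(u-253)<40)&(c["range_z"]>0)
print("dark",b.sum(),np.percentile(P[b][:,2],[2,25,50]) if b.sum() else "", np.median(L[b],0) if b.sum() else "")
print(current_force(),current_joint_torque())
E
```

```text
221 16 tool xyz median [ 0.0112 -0.0002 -0.0247] min world z 0.0251
229 221 tool xyz median [ 0.0112 -0.0037 -0.0313] min world z 0.0274
237 243 tool xyz median [ 0.0112  0.0026 -0.0415] min world z 0.0373
245 262 tool xyz median [ 0.0112 -0.0035 -0.0502] min world z 0.0469
253 307 tool xyz median [ 0.0112  0.0028 -0.0588] min world z 0.0001
261 324 tool xyz median [ 0.0112  0.0027 -0.0655] min world z 0.0008
dark 135 [0.02904683 0.04250126 0.05221964] [ 0.00977345 -0.00190695 -0.05072058]
[-0.04633197  0.15106013 -1.07732644] [-3.75892369e-04 -4.99680555e+01 -1.55513620e+01  2.20833358e-02
  6.79590250e-02  1.18582102e-05]
```

The true fingertips are about 23.5 mm behind the reported TCP, so I'll apply that offset and descend with a contact guard.

```bash
python3 - <<'E'
from plan import *
yb=-.234; g=np.array([.4600,.2707,0])-.010*d(yb); q=down(yb,1)
servo_line(g+[0,0,.015],q,rate=.1)
move_gripper(.05)
hit=servo_line(g+[0,0,-.0205],q,rate=.04,contact_N=5); z=current_position()[2]; print(hit,z,current_force())
if hit: servo_line(g+[0,0,z+.0015],q,rate=.03)
zg=current_position()[2]
move_gripper(0); sleep(.1); print("gap",current_finger_gap(),current_grip_force(),"zg",zg,current_position()[2])
open("zg","w").write(str(current_position()[2]))
if current_finger_gap()>.01:
    servo_line(g+[0,0,.1],q,rate=.15); print("gap",current_finger_gap(),current_grip_force(),current_clock())
E
```

```text
False -0.020361574706681325 [ 0.34847112  0.01044043 -0.00683139]
gap 0.01778662186570962 29.982393980026245 zg -0.020361574706681325 -0.020417436420534854
gap 0.017873214113820823 29.9809992313385 19.2583
```

```bash
cat >> plan.py <<'E'
yc=-.218; C=np.array([.6145,.0476,0]); qc=down(yc,1); B=float(open("zg").read()); OFF=.007-B
Rc=np.stack([d(yc),[-d(yc)[1],d(yc)[0],0],[0,0,1]],1)
tip=lambda cx,z: C+d(yc)*(cx-.122)+[0,0,z-OFF]
E
python3 - <<'E'
from plan import *
move_ptp(tip(-.085,.12),qc); servo_line(tip(-.085,.029),qc,rate=.12)
print(OFF,current_position(),current_finger_gap(),current_clock())
for n in ("side","top"):
    c=capture(n); P=cloud(c); L=(P-C)@Rc
    if n=="side": cv2.imwrite("pics/side5.png",cv2.resize(c["image"][130:290,170:370],None,fx=3.5,fy=3.5,interpolation=cv2.INTER_CUBIC))
    m=(L[...,0]<-.06)&(L[...,0]>-.14)&(abs(L[...,1])<.03)&(L[...,2]>.015)&(L[...,2]<.05)&(c["range_z"]>0)
    if m.sum(): print(n,m.sum(),"max x",L[m][:,0].max(),"med",np.median(L[m],0), "front half",np.median(L[m&(L[...,0]>-.11)],0))
E
```

```text
0.027417436420534853 [0.41288467 0.09277161 0.00184724] 0.017637748913460982 20.9333
side 60 max x -0.08330845889583065 med [-0.11263908 -0.00065678  0.03010304] front half [-0.09645447 -0.00048654  0.03040022]
top 77 max x -0.08425941335273249 med [-0.11205726 -0.0005043   0.03161074] front half [-0.09749256 -0.00056045  0.03164017]
```

View pics/side5.png

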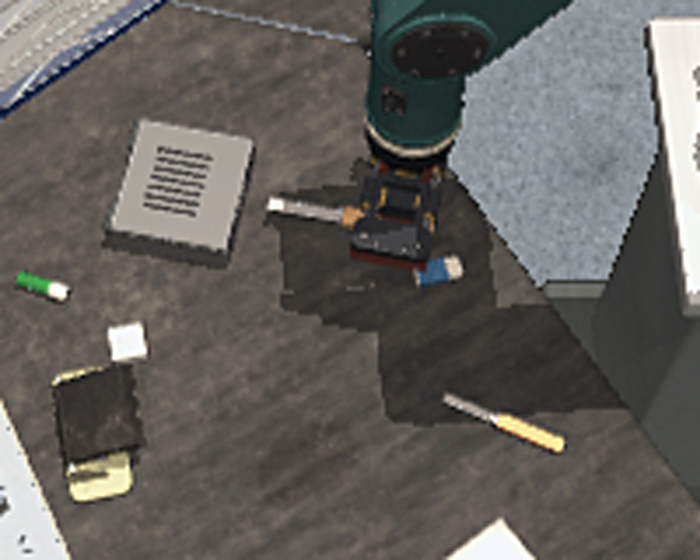

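Aligned: the tip (px 272,204 in the enlarged view) is in front of the notch, 0.5 mm off centre and at the right height. Insert, lever up and swing.

```bash
python3 - <<'E'
from plan import *
hit=servo_line(tip(-.022,.029),qc,rate=.08,contact_N=8); print("ins",hit,current_position(),current_force())
if hit: raise SystemExit
r=.077
for i,th in enumerate((.2,.4,.65,.9,1.15,1.4,1.6,1.78)):
    servo_line(tip(.055-r*np.cos(th),.0335+r*np.sin(th)),qc,rate=.06)
    print(th,np.round(current_force(),1),round(current_finger_gap(),4),end=" ")
    if i==1: sleep(.15)
c=capture("side"); P=cloud(c); L=(P-C)@Rc
m=(abs(L[...,0]-.06)<.05)&(abs(L[...,1])<.05)&(L[...,2]>.06)&(L[...,2]<.16)&(c["range_z"]>0)
print(m.sum(),"zmax",L[m][:,2].max() if m.sum() else 0, "x at top",np.median(L[m&(L[...,2]>.12)],0) if (m&(L[...,2]>.12)).any() else "")
cv2.imwrite("pics/side6.png",cv2.resize(c["image"][110:290,150:370],None,fx=3,fy=3,interpolation=cv2.INTER_CUBIC)); print(current_clock())
E
```

```text
ins False [0.47296182 0.07878686 0.00135943] [-0.08518534 -0.82856532 -0.16841965]
0.2 [-0.3  0.5 -1.4] 0.0175 0.4 [ 0.5  0.6 -0.4] 0.0177 0.65 [ 0.1  0.2 -0.4] 0.0174 0.9 [ 0.1  0.2 -1.3] 0.0177 1.15 [ 0.2 -0.4 -0.7] 0.0179 1.4 [-0.4  0.5 -1.1] 0.0178 1.6 [-0.7 -0.1 -0.6] 0.0177 1.78 [-0.3 -0.3 -0.5] 0.0176 465 zmax 0.14425332857289141 x at top [0.08157118 0.00213826 0.13336042]
25.725
```

View pics/side6.png

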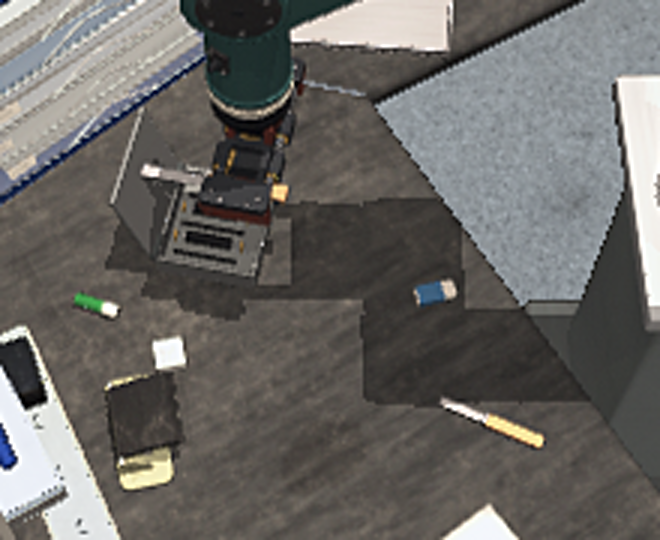

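The cover leans back past upright (edge at px 125,155). Back off and place the blade in the tray.

```bash
python3 - <<'E'
from plan import *
p=np.array(current_position())-.09*d(yc); servo_line(p,rate=.15)
yt=-.09; T=np.array([.4372,-.2568,0])-.045*d(yt); q=down(yt,1)
move_ptp(T+[0,0,.10],q); print(current_finger_gap())
hit=servo_line(T+[0,0,B+.0035],q,rate=.07,contact_N=5); print(hit,current_position(),B)
move_gripper(.045); sleep(.2)
servo_line(T+[0,0,.13],q,rate=.15); sleep(.3)
Rt=np.stack([d(yt),[-d(yt)[1],d(yt)[0],0],[0,0,1]],1)
for n in ("top","side"):
    c=capture(n); P=cloud(c)
    if n=="top": cv2.imwrite("pics/top7.png",cv2.resize(c["image"][100:280,220:420],None,fx=3,fy=3,interpolation=cv2.INTER_CUBIC))
    for s in silhouettes(n,"blade")[:3]:
        m=s["region"]&(c["range_z"]>0); L=(P[m]-[.4372,-.2568,0])@Rt; print(n,round(s["conf"],2),L.min(0).round(3),L.max(0).round(3))
    L=(P-C)@Rc; m=(abs(L[...,0]-.06)<.06)&(abs(L[...,1])<.05)&(L[...,2]>.11)&(L[...,2]<.16)&(c["range_z"]>0); print("cover",m.sum(),np.median(L[m],0) if m.any() else "")
print(current_clock())
E
```

```text
0.017809850076697793
False [ 0.39263339 -0.25296907 -0.0165883 ] -0.020417436420534854
top 0.7 [-0.206  0.497 -0.002] [-0.105  0.541  0.017]
cover 245 [ 0.0804038  -0.00023256  0.1301468 ]
side 0.61 [-0.074 -0.02  -0.001] [0.075 0.016 0.033]
cover 186 [0.08047156 0.00125622 0.12879771]
32.0333
```

View pics/top7.png

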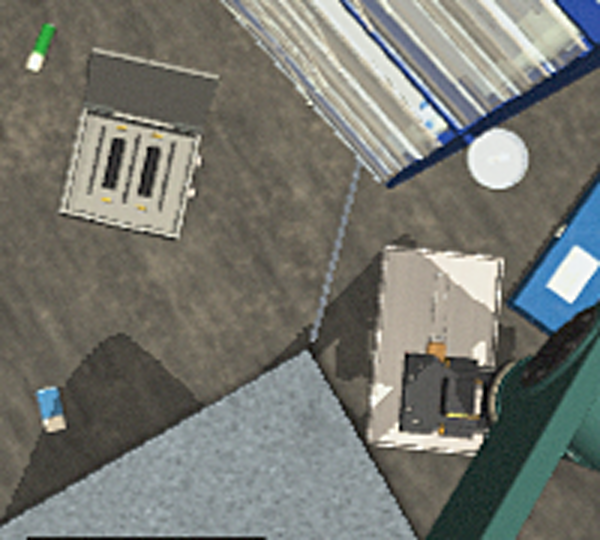

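The blade lies inside the tray (px 437,320), within ±75 mm of its centre. The cover is still open and the gripper is clear.

```bash
python3 -c "
from bench import *
print(current_finger_gap()); print(close_job())"
```

```text
0.04544775922155525
the job is handed in; nothing more can be done
None
```

I levered the cover open with the blade, and it was still leaning back past upright, at about 1.8 rad. I then laid the blade flat in the tray and let go. I handed the job in at about 32 s of the 54 s limit; the judge's result was not shown.

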